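# Put the dry grooming comb back in its own tagged slot

### The arm

A 6-joint arm with a two-finger parallel gripper is mounted at the origin on the work surface. World frame = base frame: x ahead of the robot, y to its left, z up, the work surface at z = 0. Lengths are in m, angles in rad, forces in N, time in s.
With the tool pointing down it reaches from about 0.275 to 0.975 m from the base axis. Payload 8.4 kg.
Tool frame: the origin (TCP) lies midway between the tips of the shut fingers; the grasp point (between the pads) lies 19 mm behind it; z points along the fingers, y is the line along which they close (so a half turn about z gives the same grasp; the last joint's range is limited). The gripper opens to 92 mm and grips with 3 to 60 N. Pads are 20 mm wide; open, the fingers measure 128 mm over their backs; the gripper's body (75 mm by 189 mm) begins 69 mm behind the grasp point.
Start: joints at [1.181, 0.353, 1.633, -0, 1.155, -0.002], TCP at [0.236, 0.579, 0.215] pointing down, gripper open.
Joint ranges: [-2.63, 2.63], [-0.92, 2.1], [0.06, 2.66], [-1.3, 4.44], [0, 2.69], [-3.02, 3.02]. Speed limits (rad/s): [2.22, 2.22, 2.79, 3.14, 3.14, 3.14].

### API

Orientations are given as a unit quaternion [x, y, z, w].
In Python, from cell import manip gives the robot as it stands.
- The arm moves only by the tool step_arm, never from a script. Its argument "rows" is a list of rows, each an object of numbers: "dx", "dy", "dz": the shift along the tool's x, y, z as a fraction of full scale; "wx", "wy", "wz": the turn, a rotation vector about the tool's x, y, z as a fraction of full scale; "gripper": the opening, from 0 (shut) to 1 (fully open). In form: [{"dx": .., "dy": .., "dz": .., "wx": .., "wy": .., "wz": .., "gripper": ..}, ...]. A call has 1 to 5 rows; each row shifts and turns the commanded pose from where the row before left it, along the tool's axes as they then stand; what a row does not reach is not made up. Full scale, the value 1, is 0.04 m for a shift and 90 degrees for a turn. A row lasts 1/10 s, in which the tool goes at most 50 mm and 8.59 degrees, less where a joint would pass 70% of its speed; a pose out of reach is approached as far as the arm can. A call with a number of a shift or a turn outside -1 to 1 is refused whole. A call with a gripper value outside its range is refused whole. The fingers move at their own pace and stop on an object; "squeeze" is the grip in N (left out, the last holds). Time passes only in rows, so rows that do not move let the fingers close. It gives the time, the measured TCP pose, the force, the opening and the grip force at its end, in the units of the state.
- manip.get_obs(): the state, without advancing time (a new reading comes with each control period).
- manip.get_image(name): name is "side" or "top" or "wrist"; returns the picture (400x640x3 uint8, blue, green, red); there is no depth.
- manip.camera_params(name): a dict with "camera_matrix" (3x3 intrinsics, pixels), "R" (3x3) and "t" (3): a world point X has camera coordinates R X + t. Camera axes: x right, y down, z forward; pixel columns grow to the right and rows downward; lengths in m; the calibration is good to about 2 mm. A picture is of the moment at which its call begins: read the wrist's pose just before it. camera_params takes no time and is no camera call; for the wrist camera it gives the pose at the moment of the call.
- manip.job_done(): hands the job in; it is judged then, once.
The state is a dict: "t": time; "joint_pos": joint angles; "qd": joint speeds; "joint_torque": joint torques, N m; "ee_pos": TCP position; "ee_rot": TCP orientation; "wrist_force": force on the tool from outside, world axes, zero at the start; "torque": the same for the moment, N m; "gripper_width": finger opening in m; "grip_force": force on a finger pad.
Only numpy, scipy, OpenCV 4.12 (cv2) and the standard library are available. Lean on these libraries where they do the work, as an engineer would, in place of code of your own. Each camera call takes 0.05 s, during which the arm holds its last target. There are 200 camera calls.

### The job

The steel comb leaning in the black drying stand is dry: put it back in its own slot of the wooden rack, the one whose tag shows a comb, standing upright in the slot, teeth down and resting on the slot's floor. Set it down rather than dropping it, let go, and leave the other things on the bench where they are.

Things in the scene. Friction and masses are not known exactly. Their poses are not given: they have to be found in the camera images.
- comb: flat steel comb, 12 mm thick (x), 120 mm long (y), 95 mm tall (z), same front and back: upper 45 mm solid spine, lower 50 mm teeth; 0.2 kg. Origin: middle of the tooth-tip edge; z from tooth tips to spine. At first it leans in the drying stand, spine up, tipped 38 degrees from vertical towards the robot
- stand: black drying stand, fixed; base 120 (x) x 220 (y) x 10 mm, origin at the centre of its underside. The tooth tips rest 65 mm above it; the comb's robot-side face leans on two arms, 14 mm wide at y = +-48 mm, reaching 75 mm up the comb, and a panel reaching 25 mm up it; the middle of the spine is free on both faces
- stand_bar (a point): middle of the stand's overhead steel bar, 10 mm thick, along the stand's y, 225 mm above the bench, on posts 100 mm either side. A hand coming straight down on the comb would hit it; one coming down along the leaning comb clears it
- rack: wooden base board 270 (x) x 250 (y) x 12 mm, fixed, carrying the three slot holders side by side 85 mm apart along its x; origin at its underside under the middle slot
- slot_comb: wooden slot holder; its tag shows a black silhouette of a comb (bar with teeth). Outer 35 (x) x 152 (y) x 46 (z) mm; open-topped slot 19 mm wide (x), 136 mm long (y), floor 6 mm above the origin, walls 40 mm above that floor. Origin: centre of its underside, 12 mm above the bench; z up, y along the slot. The tag is a white sloping plate 64 x 74 mm centred at y = +115 mm, at most 56 mm high
- slot_brush: wooden slot holder; its tag shows a black silhouette of a round brush. Outer 35 (x) x 152 (y) x 46 (z) mm; open-topped slot 19 mm wide (x), 136 mm long (y), floor 6 mm above the origin, walls 40 mm above that floor. Origin: centre of its underside, 12 mm above the bench; z up, y along the slot. The tag is a white sloping plate 64 x 74 mm centred at y = +115 mm, at most 56 mm high
- slot_scissors: wooden slot holder; its tag shows a black silhouette of scissors. Outer 35 (x) x 152 (y) x 46 (z) mm; open-topped slot 19 mm wide (x), 136 mm long (y), floor 6 mm above the origin, walls 40 mm above that floor. Origin: centre of its underside, 12 mm above the bench; z up, y along the slot. The tag is a white sloping plate 64 x 74 mm centred at y = +115 mm, at most 56 mm high
- jar: empty clear glass jar, 72 mm wide, 105 mm tall, a bystander; origin at its underside
- tick_remover: yellow plastic tick remover lying flat, about 100 x 25 x 8 mm, a bystander; origin at its underside
- pin_brush: red pin brush lying pins down, about 185 x 55 x 35 mm, a bystander; origin at its underside
- bristle_brush: birch-handled bristle brush lying bristles down, about 185 x 55 x 35 mm, a bystander; origin at its underside
- shampoo: white bottle, 68 mm wide, 190 mm tall, a bystander; origin at its underside
- tin: steel tin with paper label, 66 mm wide, 100 mm tall, a bystander; origin at its underside
- soap_box: cardboard box, 100 x 65 x 45 mm, a bystander; origin at its underside
Things that resemble listed ones, but are neither listed nor needed, are in the scene too. Of the things that look like the comb, the middle-sized one is meant.

How it is judged:
By the outcome, as a careful person would: the job done as asked, in the order asked, and still so for the second after the job is handed in, with the robot touching nothing.
It also fails if it takes over 35 s, if anything falls off the work surface, if the arm or the gripper's body presses on something with over 40 N, if the wrist force passes 120 N, or if a joint passes its speed limit or range.

## Working session

There is one attempt and no reset: what is moved stays moved. The work goes in short steps, Python scripts to look and compute and a tool call to move; the robot and the scene stay as the last step left them, time stands still between calls to the robot, and variables do not carry over. Pictures are saved under pics/ and viewed, at most 10 in all, crops included, and the job is handed in when it is done.

Besides the shell and the picture viewer there is one more tool, called after "Emit:" as name(argument=value, ...), one argument or row to a line, values as JSON. step_arm: Moves the arm, as the interface text tells. Its arguments: {"type":"object","properties":{"rows":{"type":"array","items":{"type":"object","properties":{"dx":{"type":"number"},"dy":{"type":"number"},"dz":{"type":"number"},"wx":{"type":"number"},"wy":{"type":"number"},"wz":{"type":"number"},"gripper":{"type":"number"}}}},"squeeze":{"type":"number"}},"required":["rows"]}

```bash
mkdir -p pics; ls; cat > h.py <<'E'
import numpy as np,cv2
from cell import manip
from scipy.spatial.transform import Rotation as Ro
def ray(n,uv,P=None):
    P=P or manip.camera_params(n);K,R,t=[np.array(P[k]) for k in("camera_matrix","R","t")]
    d=R.T@np.linalg.solve(K,[uv[0],uv[1],1.]);return -R.T@t.ravel(),d/np.linalg.norm(d)
def onz(n,uv,z,P=None):
    o,d=ray(n,uv,P);return o+d*(z-o[2])/d[2]
def tri(rs):
    A=sum(np.eye(3)-np.outer(d,d) for o,d in rs);b=sum((np.eye(3)-np.outer(d,d))@o for o,d in rs)
    p=np.linalg.solve(A,b);return p,max(np.linalg.norm(np.cross(d,p-o)) for o,d in rs)
def proj(n,X,P=None):
    P=P or manip.camera_params(n);K,R,t=[np.array(P[k]) for k in("camera_matrix","R","t")]
    q=K@(R@np.array(X)+t.ravel());return q[:2]/q[2]
E
python3 - <<'E'
from h import *
for n in("side","top"):
    im=manip.get_image(n);cv2.imwrite(f"pics/{n}0.png",im)
    o,d=ray(n,(320,200));print(n,o.round(3),d.round(3))
    P=manip.camera_params(n);print(np.array(P["camera_matrix"]).round(1).tolist())
cv2.imwrite("pics/w0.png",manip.get_image("wrist"))
o,d=ray("wrist",(320,200));print(o.round(3),d.round(3));print(manip.get_obs())
E
```

```text
pics
side [ 0.21  -1.002  0.849] [ 0.264  0.793 -0.549]
[[415.7, 0.0, 317.9], [0.0, 415.7, 199.2], [0.0, 0.0, 1.0]]
top [0.207 0.017 1.901] [ 0.201  0.02  -0.979]
[[470.8, 0.0, 324.2], [0.0, 470.8, 210.7], [0.0, 0.0, 1.0]]
[0.17  0.605 0.384] [ 0.236 -0.096 -0.967]
{'t': 0.15, 'joint_pos': array([ 1.18059317e+00,  3.53513112e-01,  1.63391698e+00, -1.58943443e-08,
        1.15521214e+00, -2.36966726e-03]), 'qd': array([ 1.50702447e-03, -1.27033979e-03, -4.47002467e-03, -6.30597514e-04,
       -6.59289585e-05, -1.57915774e-03]), 'joint_torque': array([ 1.11835870e-04, -5.94199526e+01, -3.34470928e+01,  6.96736760e-02,
        2.04146613e-02, -1.05716638e-04]), 'ee_pos': array([0.23621039, 0.57825599, 0.21404095]), 'ee_rot': array([ 1.92703667e-01,  9.81256858e-01, -5.14713585e-04, -1.02341708e-04]), 'wrist_force': array([-0.03289933, -0.03981669,  0.83824722]), 'torque': array([0.02278968, 0.02136185, 0.0295596 ]), 'grip_force': 0.0, 'gripper_width': 0.09189159471661565}
```

View pics/side0.png

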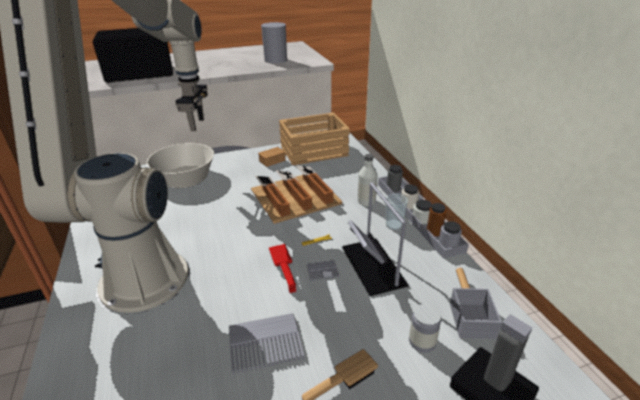

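View pics/top0.png

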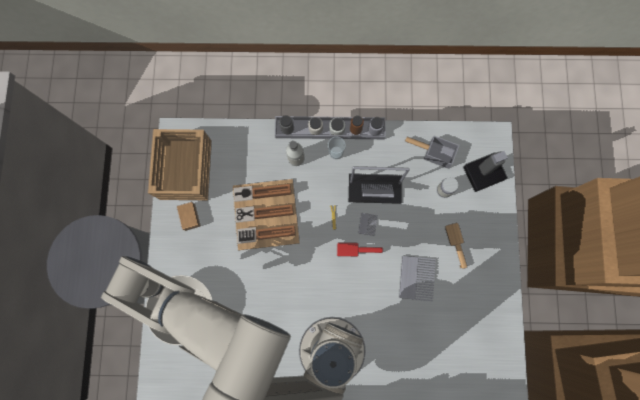

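Side and top views: comb candidates in the top view are a big one lying at (418,278), a small one at (368,224), and one leaning in the black stand at (377,190). The stand one is middle-sized and matches the description. The comb tag appears at (246,236), scissors at (244,213) and brush at (244,192). I'll confirm both in an enlarged crop.

```bash
python3 - <<'E'
import cv2,numpy as np
t=cv2.imread("pics/top0.png");s=cv2.imread("pics/side0.png")
def c(i,x,y,w,h,W,H): return cv2.resize(i[y:y+h,x:x+w],(W,H),interpolation=cv2.INTER_CUBIC)
a=c(t,340,160,80,60,400,300);b=c(t,225,175,80,60,400,300)
d=c(s,335,175,80,60+60,400,600)[:600];d=c(s,330,175,100,75+25,400,400)[:300]
d=c(s,335,205,80,60,400,300) if 0 else c(s,330,175,133,100,400,300)
e=c(s,245,165,107,80,400,300)
cv2.imwrite("pics/crop1.png",np.vstack([np.hstack([a,b]),np.hstack([d,e])]))
E
```

```text
(no output)
```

View pics/crop1.png

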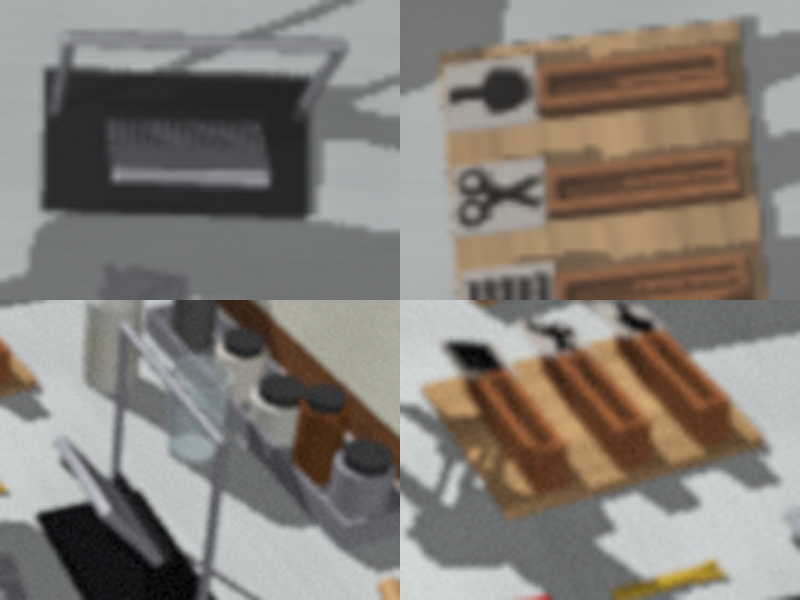

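The enlarged crop confirms it. The steel comb leans in the black stand with its spine edge at top px (362,195)-(394,196). The comb tag is on the rack's lowest slot (top px ~(246,236)). Next I'll triangulate both.

```bash
python3 - <<'E'
from h import *
np.set_printoptions(precision=4,suppress=True)
def T(a,b): return tri([ray("top",a),ray("side",b)])
print("spineL",T((362.4,194.5),(350,222)));print("spineR",T((394,195.5),(365.5,243)))
print("barL",T((353,167.8),(370.7,183.3)));print("barR",T((409,169),(405,221)))
# slot rims (brush) from crop: top offset (225,175)/5 ; side offset (245,165) scale 3.74
tp=lambda x,y:(225+x/5,175+y/5); sd=lambda x,y:(245+x/3.74,165+y/3.74)
print("brush near-R",T(tp(728,95) if 0 else tp(328,93),sd(330,105)))
print("sciss near-R",T(tp(342,195),sd(250,130)))
print("stand corners z=.01",[onz("top",(340+x/5,160+y/5),.01) for x,y in((42,208),(308,215),(48,70))])
print("R tool",Ro.from_quat(manip.get_obs()["ee_rot"]).as_matrix())
t=cv2.imread("pics/top0.png");w=cv2.imread("pics/w0.png")
b=cv2.resize(t[180:250,228:308],(640,560),interpolation=cv2.INTER_CUBIC)
cv2.imwrite("pics/rack.png",b)
E
```

```text
spineL (array([ 0.595 , -0.1099,  0.1358]), np.float64(0.002104659261234388))
spineR (array([ 0.5896, -0.2289,  0.1508]), np.float64(0.002403730927184699))
barL (array([ 0.6742, -0.0689,  0.2269]), np.float64(0.0013856525255319715))
barR (array([ 0.6718, -0.2738,  0.2331]), np.float64(0.002884380611803175))
brush near-R (array([0.6293, 0.1686, 0.0571]), np.float64(0.01915528175727503))
sciss near-R (array([0.5462, 0.1561, 0.0552]), np.float64(0.018558904916146646))
stand corners z=.01 [array([ 0.5899, -0.0611,  0.01  ]), array([ 0.5868, -0.2786,  0.01  ]), array([ 0.7065, -0.0655,  0.01  ])]
R tool [[-0.9257  0.3782 -0.0004]
 [ 0.3782  0.9257 -0.001 ]
 [ 0.     -0.001  -1.    ]]
```

View pics/rack.png

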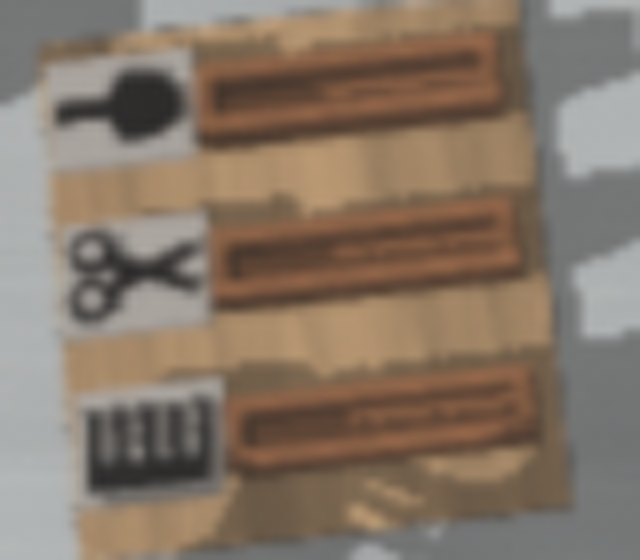

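View pics/w0.png

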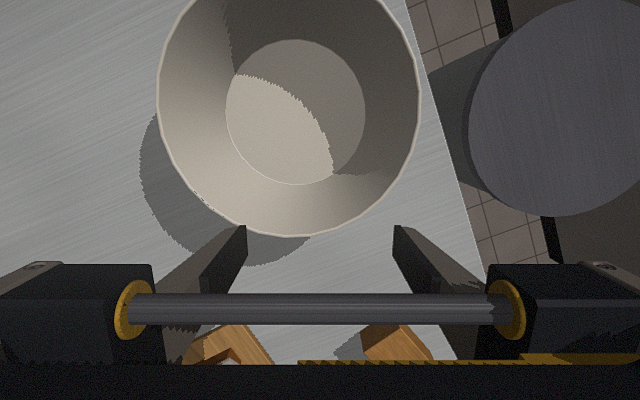

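The rack crop shows the comb slot's rim at about (228..535, 365..465) in the 8x crop, so its opening is centred near top px (276,231), yawed about +8°. The wrist view shows only the bowl. Next I'll move the wrist camera over the comb slot and measure it from close by.

```bash
cat >> h.py <<'E'
import json
def plan(p,Rm,n,p0=None,R0=None,g=None):
    from scipy.spatial.transform import Slerp
    o=manip.get_obs();p0=np.array(o["ee_pos"]) if p0 is None else np.array(p0)
    R0=Ro.from_quat(o["ee_rot"]) if R0 is None else R0
    rel=(R0.inv()*Rm).as_rotvec();dp=(np.array(p)-p0)/n
    print("angle",np.degrees(np.linalg.norm(rel)).round(1),"per row",np.degrees(np.linalg.norm(rel))/n,"mm/row",np.linalg.norm(dp)*1e3)
    st=Ro.from_rotvec(rel/n);rows=[];Rc=R0
    for k in range(n):
        d=Rc.inv().apply(dp)/.04;w=(rel/n)/(np.pi/2)
        r=dict(zip(("dx","dy","dz"),map(float,d.round(3))));r.update(dict(zip(("wx","wy","wz"),map(float,w.round(4)))))
        if g is not None:r["gripper"]=g
        rows.append(r);Rc=Rc*st
    for i in range(0,n,5):print(json.dumps(rows[i:i+5]))
def toolR(yaw,tilt):  # tool x along yawed +y, tool z tipped by tilt away from down towards yawed +x
    s,c=np.sin(tilt),np.cos(tilt)
    return Ro.from_euler("z",yaw)*Ro.from_matrix(np.array([[0,c,s],[1,0,0],[0,s,-c]]))
E
python3 - <<'E'
from h import *
for z in(.058,):
    c=onz("top",(275.9,231.3),z);L=onz("top",(228+245/8,180+428/8),z);R=onz("top",(228+521/8,180+392/8),z)
    print(c,L,R,np.linalg.norm(L-R),np.degrees(np.arctan2(-(L-R)[0],(L-R)[1])))
plan([c[0],c[1]+.0,.25],toolR(np.radians(8),0),14)
E
```

```text
[0.45692245 0.22663639 0.058     ] [0.44727569 0.29463583 0.058     ] [0.46697582 0.15877302 0.058     ] 0.13728364078731822 8.250396616788079
angle 59.8 per row 4.269914695833527 mm/row 29.76465593166523
[{"dx": -0.602, "dy": -0.432, "dz": -0.064, "wx": -0.0, "wy": 0.0, "wz": 0.0474}, {"dx": -0.633, "dy": -0.386, "dz": -0.064, "wx": -0.0, "wy": 0.0, "wz": 0.0474}, {"dx": -0.66, "dy": -0.338, "dz": -0.064, "wx": -0.0, "wy": 0.0, "wz": 0.0474}, {"dx": -0.683, "dy": -0.288, "dz": -0.064, "wx": -0.0, "wy": 0.0, "wz": 0.0474}, {"dx": -0.703, "dy": -0.236, "dz": -0.064, "wx": -0.0, "wy": 0.0, "wz": 0.0474}]
[{"dx": -0.718, "dy": -0.183, "dz": -0.064, "wx": -0.0, "wy": 0.0, "wz": 0.0474}, {"dx": -0.73, "dy": -0.129, "dz": -0.064, "wx": -0.0, "wy": 0.0, "wz": 0.0474}, {"dx": -0.738, "dy": -0.075, "dz": -0.064, "wx": -0.0, "wy": 0.0, "wz": 0.0474}, {"dx": -0.741, "dy": -0.019, "dz": -0.064, "wx": -0.0, "wy": 0.0, "wz": 0.0474}, {"dx": -0.74, "dy": 0.036, "dz": -0.064, "wx": -0.0, "wy": 0.0, "wz": 0.0474}]
[{"dx": -0.736, "dy": 0.091, "dz": -0.064, "wx": -0.0, "wy": 0.0, "wz": 0.0474}, {"dx": -0.727, "dy": 0.145, "dz": -0.064, "wx": -0.0, "wy": 0.0, "wz": 0.0474}, {"dx": -0.714, "dy": 0.199, "dz": -0.064, "wx": -0.0, "wy": 0.0, "wz": 0.0474}, {"dx": -0.697, "dy": 0.252, "dz": -0.064, "wx": -0.0, "wy": 0.0, "wz": 0.0474}]
```

Emit:
step_arm(
  rows=[
    {"dx":-0.6,"dy":-0.43,"dz":-0.06,"wz":0.0474},
    {"dx":-0.63,"dy":-0.39,"dz":-0.06,"wz":0.0474},
    {"dx":-0.66,"dy":-0.34,"dz":-0.06,"wz":0.0474},
    {"dx":-0.68,"dy":-0.29,"dz":-0.06,"wz":0.0474},
    {"dx":-0.7,"dy":-0.24,"dz":-0.06,"wz":0.0474},
  ],
)

```text
validation failed for argument at $.ro...
```

Emit:
step_arm(
  rows=[
    {"dx":-0.72,"dy":-0.18,"dz":-0.06,"wz":0.0474},
    {"dx":-0.73,"dy":-0.13,"dz":-0.06,"wz":0.0474},
    {"dx":-0.74,"dy":-0.08,"dz":-0.06,"wz":0.0474},
    {"dx":-0.74,"dy":-0.02,"dz":-0.06,"wz":0.0474},
    {"dx":-0.74,"dy":0.04,"dz":-0.06,"wz":0.0474},
  ],
)

```text
validation failed for argument at $.ro...
```

Emit:
step_arm(
  rows=[
    {"dx":-0.74,"dy":0.09,"dz":-0.06,"wz":0.0474},
    {"dx":-0.73,"dy":0.15,"dz":-0.06,"wz":0.0474},
    {"dx":-0.71,"dy":0.2,"dz":-0.06,"wz":0.0474},
    {"dx":-0.7,"dy":0.25,"dz":-0.06,"wz":0.0474},
    {"dx":0},
  ],
)

```text
validation failed for argument at $.ro...
```

```bash
python3 - <<'E'
from h import *
o=manip.get_obs();P=manip.camera_params("wrist");im=manip.get_image("wrist")
cv2.imwrite("pics/w1.png",im);np.save("P1.npy",P,allow_pickle=True)
print(o["ee_pos"],o["ee_rot"],o["t"],np.abs(o["qd"]).max())
for n in (.058,):print(proj("wrist",[.4569,.2266,n],P))
E
```

```text
[0.23621039 0.57825599 0.21404095] [ 1.92703667e-01  9.81256858e-01 -5.14713585e-04 -1.02341708e-04] 0.15 0.004470024669355021
[152.66442948 416.11958975]
```

View pics/w1.png

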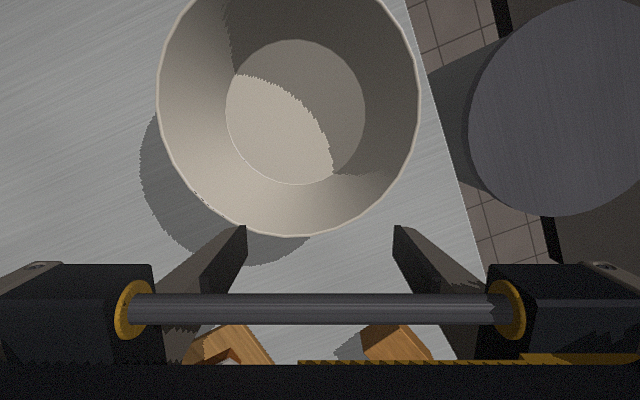

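The rows were refused, so the picture shows the start pose again. The rows probably need every key filled in.

Emit:
step_arm(
  rows=[
    {"dx":-0.6,"dy":-0.43,"dz":-0.06,"wx":0,"wy":0,"wz":0.0474,"gripper":1},
    {"dx":-0.63,"dy":-0.39,"dz":-0.06,"wx":0,"wy":0,"wz":0.0474,"gripper":1},
    {"dx":-0.66,"dy":-0.34,"dz":-0.06,"wx":0,"wy":0,"wz":0.0474,"gripper":1},
    {"dx":-0.68,"dy":-0.29,"dz":-0.06,"wx":0,"wy":0,"wz":0.0474,"gripper":1},
    {"dx":-0.7,"dy":-0.24,"dz":-0.06,"wx":0,"wy":0,"wz":0.0474,"gripper":1},
  ],
)

```text
t: 0.7
ee_pos: [0.315, 0.4518, 0.2265]
ee_rot: [0.372, 0.928, -0.0, 0.0]
wrist_force: [0.3, -0.6, 0.1]
gripper_width: 0.0921
grip_force: 0.0
```

Emit:
step_arm(
  rows=[
    {"dx":-0.72,"dy":-0.18,"dz":-0.06,"wx":0,"wy":0,"wz":0.0474,"gripper":1},
    {"dx":-0.73,"dy":-0.13,"dz":-0.06,"wx":0,"wy":0,"wz":0.0474,"gripper":1},
    {"dx":-0.74,"dy":-0.08,"dz":-0.06,"wx":0,"wy":0,"wz":0.0474,"gripper":1},
    {"dx":-0.74,"dy":-0.02,"dz":-0.06,"wx":0,"wy":0,"wz":0.0474,"gripper":1},
    {"dx":-0.74,"dy":0.04,"dz":-0.06,"wx":0,"wy":0,"wz":0.0474,"gripper":1},
  ],
)

```text
t: 1.2
ee_pos: [0.394, 0.3262, 0.2387]
ee_rot: [0.538, 0.843, -0.0, -0.0]
wrist_force: [-0.1, 0.3, 0.8]
gripper_width: 0.092
grip_force: 0.0
```

Emit:
step_arm(
  rows=[
    {"dx":-0.74,"dy":0.09,"dz":-0.06,"wx":0,"wy":0,"wz":0.0474,"gripper":1},
    {"dx":-0.73,"dy":0.15,"dz":-0.06,"wx":0,"wy":0,"wz":0.0474,"gripper":1},
    {"dx":-0.71,"dy":0.2,"dz":-0.06,"wx":0,"wy":0,"wz":0.0474,"gripper":1},
    {"dx":-0.7,"dy":0.25,"dz":-0.06,"wx":0,"wy":0,"wz":0.0474,"gripper":1},
    {"dx":0,"dy":0,"dz":0,"wx":0,"wy":0,"wz":0,"gripper":1},
  ],
)

```text
t: 1.7
ee_pos: [0.4584, 0.2245, 0.2485]
ee_rot: [0.657, 0.754, 0.0, 0.001]
wrist_force: [0.2, -0.7, 0.3]
gripper_width: 0.0916
grip_force: 0.0
```

```bash
cat > shot.py <<'E'
import sys
from h import *
k=sys.argv[1];manip.get_image("wrist")
o=manip.get_obs();P=manip.camera_params("wrist");im=manip.get_image("wrist")
cv2.imwrite(f"pics/w{k}.png",im);np.save(f"P{k}.npy",P,allow_pickle=True)
print(o["ee_pos"],o["ee_rot"],o["t"],np.abs(o["qd"]).max(),proj("wrist",[.4569,.2266,.058],P))
E
python3 shot.py 2
```

```text
[0.45752919 0.22568941 0.24822359] [6.56560672e-01 7.54273214e-01 2.99126363e-05 2.78629131e-05] 1.75 0.03781055308478107 [319.70118685 181.03740885]
```

View pics/w2.png

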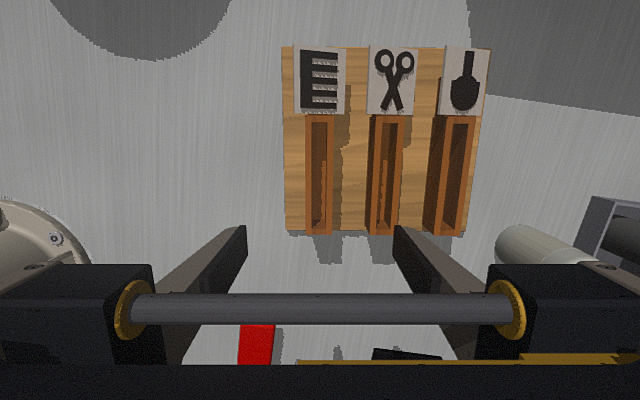

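The wrist view shows the comb-tag slot directly beneath: rim at columns 305-334, rows 116-234, with the tag at (320,80). Scissors is at column 385 and brush at 455. I'll take a second view from lower down.

Emit:
step_arm(
  rows=[
    {"dx":-0.5,"dy":0.4,"dz":0.8,"wx":0,"wy":0,"wz":0,"gripper":1},
    {"dx":0,"dy":0.4,"dz":0.8,"wx":0,"wy":0,"wz":0,"gripper":1},
    {"dx":0,"dy":0,"dz":0,"wx":0,"wy":0,"wz":0,"gripper":1},
  ],
)

```text
t: 2.1
ee_pos: [0.4898, 0.2113, 0.1806]
ee_rot: [0.655, 0.755, -0.003, -0.001]
wrist_force: [-0.2, -0.0, -0.7]
gripper_width: 0.0918
grip_force: 0.0
```

```bash
python3 shot.py 3; python3 - <<'E'
from h import *
a=cv2.imread("pics/w2.png")[108:243,290:350];P=np.load("P3.npy",allow_pickle=True).item()
u,v=proj("wrist",[.4569,.2266,.058],P);u,v=int(u),int(v);im=cv2.imread("pics/w3.png");x0,y0=u-50,max(0,v-95)
print(x0,y0)
b=im[y0:y0+190,x0:x0+100]
cv2.imwrite("pics/slot.png",np.hstack([cv2.resize(a,(266,600),interpolation=cv2.INTER_CUBIC),cv2.resize(b,(316,600),interpolation=cv2.INTER_CUBIC)]))
E
```

```text
[0.48992767 0.21169685 0.18251772] [ 0.65529448  0.75537027 -0.00191641 -0.00110747] 2.15 0.04794041665768676 [290.99207477 175.4973312 ]
240 80
```

View pics/slot.png

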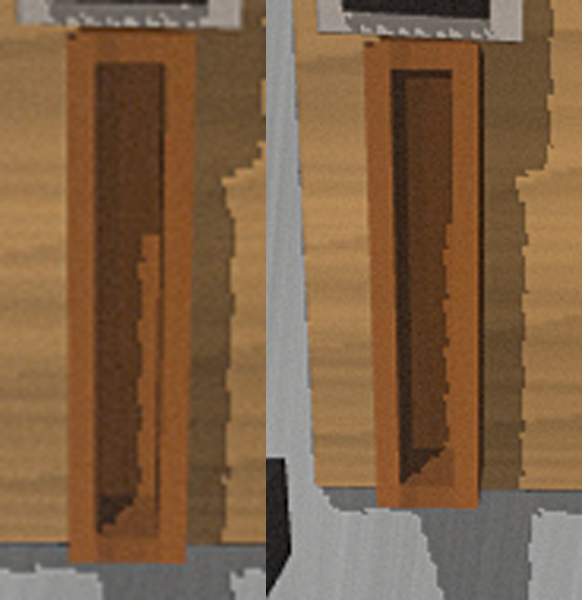

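The crop shows the slot's rim and its inner opening clearly in both views. Now I'll triangulate the corners.

```bash
python3 - <<'E'
from h import *
np.set_printoptions(precision=4,suppress=True)
A,B=[np.load(f"P{k}.npy",allow_pickle=True).item() for k in(2,3)]
pa=lambda x,y:(290+x/4.433-.4,108+y/4.444-.4); pb=lambda x,y:(240+(x-266)/3.16-.4,80+y/3.158-.4)
L=[("iTL",(95,63),(392,70)),("iTR",(163,63),(452,71)),("iBL",(97,535),(400,485)),("iBR",(157,535),(447,485)),("oTL",(66,30),(365,42)),("oTR",(197,30),(478,42)),("oBL",(69,562),(377,507)),("oBR",(187,562),(478,507))]
pts=[]
for n,a,b in L:
    p,e=tri([ray("w",pa(*a),A),ray("w",pb(*b),B)])
    za=onz("w",pa(*a),.058,A);zb=onz("w",pb(*b),.058,B);print(n,p,round(e,4),za[:2],zb[:2]);pts.append([za[:2],zb[:2]])
pts=np.array(pts)
for k in(0,1):
    for s in(0,4):
        q=pts[s:s+4,k];v=(q[0]+q[1]-q[2]-q[3])/2;print("view",k,"ctr",q.mean(0),"len",np.linalg.norm(v),"wid",np.linalg.norm(q[0]-q[1]),np.linalg.norm(q[2]-q[3]),"yaw",np.degrees(np.arctan2(-v[0],v[1])))
E
```

```text
iTL [0.4365 0.2969 0.0507] 0.0001 [0.4367 0.2968] [0.4376 0.2966]
iTR [0.4551 0.2994 0.0497] 0.0 [0.4549 0.2994] [0.4558 0.2989]
iBL [0.4548 0.1637 0.0609] 0.0001 [0.4548 0.1628] [0.4546 0.1624]
iBR [0.4711 0.172  0.0766] 0.0001 [0.4725 0.1652] [0.4705 0.1647]
oTL [0.4274 0.3042 0.0504] 0.0002 [0.4278 0.3043] [0.4286 0.3035]
oTR [0.4627 0.3088 0.0566] 0.0004 [0.4628 0.3091] [0.4626 0.3083]
oBL [0.4476 0.1533 0.0582] 0.0 [0.4476 0.1532] [0.4476 0.1532]
oBR [0.4821 0.1597 0.0619] 0.0001 [0.4826 0.158 ] [0.4821 0.1581]
view 0 ctr [0.4547 0.231 ] len 0.13526349091258136 wid 0.01841844072685814 0.017843781683693043 yaw 7.565461064600172
view 0 ctr [0.4552 0.2311] len 0.15236866928231826 wid 0.035262664180868146 0.03529058908740801 yaw 7.451895626000984
view 1 ctr [0.4546 0.2306] len 0.13515816186433752 wid 0.018336493825829074 0.016123430687378888 yaw 6.738497433407706
view 1 ctr [0.4552 0.2308] len 0.15145172742669774 wid 0.03428733959702526 0.034873154164672834 yaw 7.296347991200871
```

The comb slot is centred at (0.455, 0.231), yaw 7.4°, rim at z ≈ 0.058, and its sizes match the text. Next I'll go to the pre-grasp pose along the leaning comb.

```bash
python3 - <<'E'
from h import *
u=np.array([-np.sin(np.radians(38)),0,np.cos(np.radians(38))])
T=np.array([.592,-.169,.141])+.085*u;print(T)
plan(T,toolR(np.radians(-.8),np.radians(38)),15)
E
```

```text
[ 0.53966877 -0.169       0.20798091]
angle 39.1 per row 2.6075014844143785 mm/row 25.666056947286556
[{"dx": -0.64, "dy": -0.009, "dz": -0.04, "wx": -0.0282, "wy": -0.0022, "wz": 0.0064}, {"dx": -0.641, "dy": -0.001, "dz": -0.038, "wx": -0.0282, "wy": -0.0022, "wz": 0.0064}, {"dx": -0.641, "dy": 0.008, "dz": -0.035, "wx": -0.0282, "wy": -0.0022, "wz": 0.0064}, {"dx": -0.641, "dy": 0.015, "dz": -0.033, "wx": -0.0282, "wy": -0.0022, "wz": 0.0064}, {"dx": -0.641, "dy": 0.023, "dz": -0.03, "wx": -0.0282, "wy": -0.0022, "wz": 0.0064}]
[{"dx": -0.64, "dy": 0.031, "dz": -0.026, "wx": -0.0282, "wy": -0.0022, "wz": 0.0064}, {"dx": -0.64, "dy": 0.038, "dz": -0.023, "wx": -0.0282, "wy": -0.0022, "wz": 0.0064}, {"dx": -0.64, "dy": 0.046, "dz": -0.019, "wx": -0.0282, "wy": -0.0022, "wz": 0.0064}, {"dx": -0.639, "dy": 0.053, "dz": -0.014, "wx": -0.0282, "wy": -0.0022, "wz": 0.0064}, {"dx": -0.639, "dy": 0.06, "dz": -0.01, "wx": -0.0282, "wy": -0.0022, "wz": 0.0064}]
[{"dx": -0.638, "dy": 0.066, "dz": -0.005, "wx": -0.0282, "wy": -0.0022, "wz": 0.0064}, {"dx": -0.637, "dy": 0.073, "dz": 0.001, "wx": -0.0282, "wy": -0.0022, "wz": 0.0064}, {"dx": -0.637, "dy": 0.079, "dz": 0.006, "wx": -0.0282, "wy": -0.0022, "wz": 0.0064}, {"dx": -0.636, "dy": 0.085, "dz": 0.012, "wx": -0.0282, "wy": -0.0022, "wz": 0.0064}, {"dx": -0.635, "dy": 0.091, "dz": 0.018, "wx": -0.0282, "wy": -0.0022, "wz": 0.0064}]
```

Emit:
step_arm(
  rows=[
    {"dx":-0.64,"dy":0,"dz":-0.04,"wx":-0.0282,"wy":-0.0022,"wz":0.0064,"gripper":1},
    {"dx":-0.64,"dy":0,"dz":-0.04,"wx":-0.0282,"wy":-0.0022,"wz":0.0064,"gripper":1},
    {"dx":-0.64,"dy":0.01,"dz":-0.035,"wx":-0.0282,"wy":-0.0022,"wz":0.0064,"gripper":1},
    {"dx":-0.64,"dy":0.015,"dz":-0.03,"wx":-0.0282,"wy":-0.0022,"wz":0.0064,"gripper":1},
    {"dx":-0.64,"dy":0.02,"dz":-0.03,"wx":-0.0282,"wy":-0.0022,"wz":0.0064,"gripper":1},
  ],
)

```text
t: 2.7
ee_pos: [0.5082, 0.0847, 0.1943]
ee_rot: [0.67, 0.734, 0.079, 0.08]
wrist_force: [-0.5, 1.2, -0.3]
gripper_width: 0.092
grip_force: 0.0
```

Emit:
step_arm(
  rows=[
    {"dx":-0.64,"dy":0.03,"dz":-0.025,"wx":-0.0282,"wy":-0.0022,"wz":0.0064,"gripper":1},
    {"dx":-0.64,"dy":0.04,"dz":-0.02,"wx":-0.0282,"wy":-0.0022,"wz":0.0064,"gripper":1},
    {"dx":-0.64,"dy":0.045,"dz":-0.02,"wx":-0.0282,"wy":-0.0022,"wz":0.0064,"gripper":1},
    {"dx":-0.64,"dy":0.05,"dz":-0.015,"wx":-0.0282,"wy":-0.0022,"wz":0.0064,"gripper":1},
    {"dx":-0.64,"dy":0.06,"dz":-0.01,"wx":-0.0282,"wy":-0.0022,"wz":0.0064,"gripper":1},
  ],
)

```text
t: 3.2
ee_pos: [0.5245, -0.0426, 0.2023]
ee_rot: [0.676, 0.703, 0.156, 0.159]
wrist_force: [0.2, -0.2, 0.2]
gripper_width: 0.0918
grip_force: 0.0
```

Emit:
step_arm(
  rows=[
    {"dx":-0.64,"dy":0.065,"dz":-0.005,"wx":-0.0282,"wy":-0.0022,"wz":0.0064,"gripper":1},
    {"dx":-0.64,"dy":0.07,"dz":0,"wx":-0.0282,"wy":-0.0022,"wz":0.0064,"gripper":1},
    {"dx":-0.64,"dy":0.08,"dz":0.005,"wx":-0.0282,"wy":-0.0022,"wz":0.0064,"gripper":1},
    {"dx":-0.635,"dy":0.085,"dz":0.01,"wx":-0.0282,"wy":-0.0022,"wz":0.0064,"gripper":1},
    {"dx":-0.635,"dy":0.09,"dz":0.02,"wx":-0.0282,"wy":-0.0022,"wz":0.0064,"gripper":1},
  ],
)

```text
t: 3.7
ee_pos: [0.5406, -0.1663, 0.2103]
ee_rot: [0.672, 0.664, 0.229, 0.232]
wrist_force: [0.5, 1.3, -0.1]
gripper_width: 0.0919
grip_force: 0.0
```

```bash
python3 shot.py 4; python3 - <<'E'
from h import *
P=np.load("P4.npy",allow_pickle=True).item()
print([proj("w",x,P).round(0) for x in([.592,-.169,.141],[.592,-.109,.141],[.592,-.229,.141])])
E
```

```text
[ 0.54119239 -0.16845636  0.21041985] [0.67098493 0.66496581 0.22933374 0.234533  ] 3.75 0.5015516331550602 [  -6.69907088 -548.12175399]
[array([317., 203.]), array([316., 136.]), array([317., 262.])]
```

View pics/w4.png

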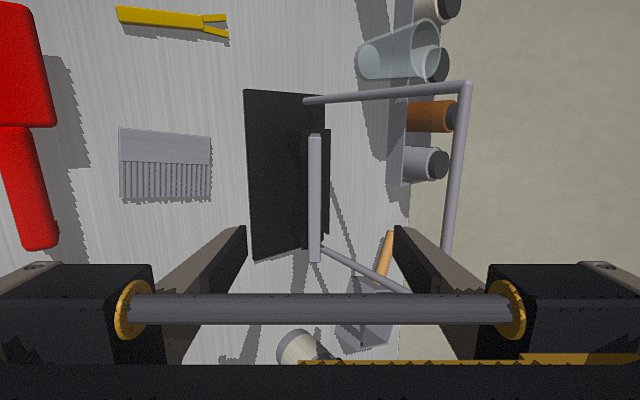

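The wrist view along the comb shows it edge-on: spine edge at columns ~309-321, rows 135-262, centred between the fingers, with the bar well to the right (columns 445-470). I'll measure it precisely.

```bash
cat > spine.py <<'E'
import sys
from h import *
np.set_printoptions(precision=4,suppress=True)
k=sys.argv[1];P=np.load(f"P{k}.npy",allow_pickle=True).item()
g=cv2.cvtColor(cv2.imread(f"pics/w{k}.png"),cv2.COLOR_BGR2GRAY)
m=((g>105)&(g<175)).astype(np.uint8);m[:, :295]=0;m[:,335:]=0
for r in(145,165,185,205,225,245):print(r,g[r,303:332])
E
python3 spine.py 4
```

```text
145 [ 43  35  43  31  29 112 129 140 135 137 145 143 139 145 143 146 140 137
  67  31  39  43  42  37  48  41  31  88 163]
165 [ 34  29  34  30  17 110 129 134 136 140 140 145 147 145 143 145 139 136
  64  34  41  42  38  43  42  38  24 123 161]
185 [ 39  34  32  30  20 108 133 139 138 141 138 140 142 145 143 146 136 126
  63  31  39  42  30  43  35  43  37 102  97]
205 [ 32  25  37  30  22 106 130 141 139 138 142 141 141 141 144 147 139 120
  51  38  42  31  41  36  32  37  51 161 160]
225 [ 30  34  35  23  17 104 127 142 140 141 142 142 141 143 139 152 140  91
  42  37  42  28  40  30  33  29 123 168 159]
245 [ 38  32  44  33  18  94 128 146 142 142 144 144 140 142 142 148 140  76
  54  67 119 154 161 164 165 161 160 159 159]
```

```bash
python3 - <<'E'
from h import *
np.set_printoptions(precision=4,suppress=True)
P=np.load("P4.npy",allow_pickle=True).item();g=cv2.cvtColor(cv2.imread("pics/w4.png"),cv2.COLOR_BGR2GRAY)
print(g[128:142,312:317].mean(1),g[255:270,312:317].mean(1))
a,b=(314.3,134.5),(313.6,262)
o=manip.get_obs();R=Ro.from_quat(o["ee_rot"]);p=o["ee_pos"];print(p,R.as_matrix())
for z in(.138,.141,.144,.147):
    A,B=onz("w",a,z,P),onz("w",b,z,P);m=(A+B)/2;print(z,m,np.linalg.norm(A-B),"yaw",np.degrees(np.arctan2(-(A-B)[0],(A-B)[1])),"tool frame",R.inv().apply(m-p))
print(tri([ray("w",(314,197),P),ray("top",(378.3,195.0)),ray("side",(357.7,231.8))]))
E
```

```text
[ 36.   41.6  42.2  38.6  43.2  82.8 122.4 109.6 114.4 164.8 148.  140.
 128.8 143. ] [143.  141.8 142.4 141.2 141.4 145.  146.   79.   99.6  98.4  98.4  99.6
  97.6 102.2 114. ]
[ 0.5403 -0.1673  0.2096] [[ 0.0146  0.7878  0.6158]
 [ 0.9999 -0.0115 -0.009 ]
 [ 0.      0.6159 -0.7879]]
0.138 [ 0.5908 -0.1683  0.138 ] 0.12127948003733953 yaw -1.2376880788829296 tool frame [-0.0003 -0.0043  0.0875]
0.141 [ 0.5886 -0.1672  0.141 ] 0.11950764787254749 yaw -1.2376880788829643 tool frame [ 0.0008 -0.0042  0.0838]
0.144 [ 0.5863 -0.1662  0.144 ] 0.11773581570775549 yaw -1.2376880788829452 tool frame [ 0.0018 -0.0042  0.08  ]
0.147 [ 0.584  -0.1651  0.147 ] 0.11596398354296346 yaw -1.237688078882926 tool frame [ 0.0028 -0.0041  0.0762]
(array([ 0.5931, -0.1668,  0.1393]), np.float64(0.004341460027063634))
```

Height ≈ 0.140 m and length ≈ 119 mm both fit the description. In the tool frame the spine is at y −4.2 mm, z +85 mm. I'll descend 126 mm along the comb, so the tips stop at the bottom of the spine, well above the panel.

Emit:
step_arm(
  rows=[
    {"dx":0.01,"dy":-0.105,"dz":0.6,"wx":0,"wy":0,"wz":0,"gripper":1},
    {"dx":0,"dy":0,"dz":0.7,"wx":0,"wy":0,"wz":0,"gripper":1},
    {"dx":0,"dy":0,"dz":0.7,"wx":0,"wy":0,"wz":0,"gripper":1},
    {"dx":0,"dy":0,"dz":0.7,"wx":0,"wy":0,"wz":0,"gripper":1},
    {"dx":0,"dy":0,"dz":0.45,"wx":0,"wy":0,"wz":0,"gripper":1},
  ],
)

```text
t: 4.3
ee_pos: [0.6155, -0.1643, 0.1058]
ee_rot: [0.673, 0.665, 0.229, 0.23]
wrist_force: [0.4, -0.9, -0.3]
gripper_width: 0.0918
grip_force: 0.0
```

Emit:
step_arm(
  rows=[
    {"dx":0,"dy":0,"dz":0,"wx":0,"wy":0,"wz":0,"gripper":0.35},
    {"dx":0,"dy":0,"dz":0,"wx":0,"wy":0,"wz":0,"gripper":0.3},
  ],
  squeeze=10,
)

```text
t: 4.5
ee_pos: [0.614, -0.165, 0.1065]
ee_rot: [0.673, 0.665, 0.229, 0.23]
wrist_force: [0.0, 0.8, 0.3]
gripper_width: 0.0782
grip_force: 0.0
```

```bash
python3 shot.py 5; python3 - <<'E'
from h import *
P=np.load("P5.npy",allow_pickle=True).item();g=cv2.cvtColor(cv2.imread("pics/w5.png"),cv2.COLOR_BGR2GRAY)
o=manip.get_obs();print(o["gripper_width"],o["wrist_force"])
R=Ro.from_quat(o["ee_rot"]);p=o["ee_pos"];print(p)
for y in(0,-.046/2*.7,.046/2*.7):print(proj("w",p+R.apply([0,y,-.041]),P))
for r in(110,130,150,160,170,180):print(r,g[r,290:350:1].tolist())
E
```

```text
[ 0.61386433 -0.16548422  0.10689844] [0.67308512 0.66461785 0.22838813 0.2303875 ] 4.55 0.024764791269246217 [-1458.14155951 -3593.45643819]
0.06967064271101252 [ 0.96284007  0.5202231  -0.09624277]
[ 0.61380871 -0.16591347  0.10710618]
[321.18525081 272.76025635]
[288.53546589 272.79052459]
[353.83676953 272.7299865 ]
110 [42, 39, 46, 47, 41, 45, 46, 41, 36, 43, 40, 35, 45, 30, 43, 48, 33, 35, 31, 46, 36, 39, 45, 42, 39, 36, 46, 44, 45, 44, 53, 46, 53, 45, 52, 49, 46, 41, 52, 58, 48, 53, 46, 32, 94, 199, 197, 189, 189, 192, 191, 189, 187, 185, 185, 187, 190, 193, 187, 183]
130 [45, 37, 44, 35, 38, 31, 38, 40, 45, 40, 42, 41, 37, 40, 40, 41, 37, 47, 31, 43, 36, 35, 48, 43, 37, 36, 42, 36, 39, 42, 33, 44, 41, 42, 45, 43, 48, 44, 38, 49, 45, 46, 50, 27, 147, 200, 191, 188, 189, 198, 192, 190, 190, 187, 185, 189, 193, 192, 187, 189]
150 [30, 34, 26, 37, 28, 32, 36, 30, 26, 36, 28, 32, 40, 45, 42, 47, 44, 49, 46, 41, 43, 46, 39, 40, 107, 123, 131, 132, 132, 134, 132, 127, 134, 135, 137, 132, 135, 135, 135, 137, 141, 102, 57, 40, 44, 49, 53, 55, 41, 35, 50, 56, 47, 52, 52, 43, 106, 194, 194, 195]
160 [33, 33, 22, 29, 36, 25, 35, 30, 36, 35, 33, 34, 36, 37, 34, 36, 36, 42, 37, 37, 31, 91, 149, 157, 169, 177, 174, 171, 171, 170, 172, 173, 172, 176, 182, 184, 183, 179, 180, 179, 183, 179, 180, 181, 173, 167, 146, 67, 46, 44, 52, 56, 53, 54, 52, 39, 152, 196, 195, 193]
170 [33, 31, 22, 31, 29, 33, 26, 45, 40, 39, 43, 44, 39, 50, 41, 42, 42, 46, 45, 40, 31, 92, 135, 146, 160, 161, 167, 162, 160, 164, 166, 161, 170, 172, 171, 170, 171, 172, 171, 174, 172, 167, 171, 166, 162, 155, 127, 58, 42, 41, 50, 57, 52, 57, 50, 26, 196, 197, 194, 191]
180 [34, 28, 37, 34, 25, 34, 34, 35, 35, 39, 48, 41, 38, 38, 45, 42, 29, 33, 39, 34, 22, 90, 140, 145, 154, 167, 163, 163, 164, 164, 165, 165, 169, 170, 171, 171, 169, 174, 173, 168, 168, 171, 173, 167, 160, 158, 120, 53, 36, 43, 55, 49, 57, 53, 44, 62, 192, 197, 196, 190]
```

The comb's spine is centred within about 1 mm at columns 311-337. I'll nudge +1.2 mm and close.

Emit:
step_arm(
  rows=[
    {"dx":0,"dy":0.03,"dz":0,"wx":0,"wy":0,"wz":0,"gripper":0.1},
    {"dx":0,"dy":0,"dz":0,"wx":0,"wy":0,"wz":0,"gripper":0.05},
    {"dx":0,"dy":0,"dz":0,"wx":0,"wy":0,"wz":0,"gripper":0},
    {"dx":0,"dy":0,"dz":0,"wx":0,"wy":0,"wz":0,"gripper":0},
    {"dx":0,"dy":0,"dz":0,"wx":0,"wy":0,"wz":0,"gripper":0},
  ],
  squeeze=25,
)

```text
t: 5.1
ee_pos: [0.6144, -0.1668, 0.1063]
ee_rot: [0.674, 0.664, 0.228, 0.23]
wrist_force: [-0.2, -0.6, -0.9]
gripper_width: 0.0299
grip_force: 0.0
```

Emit:
step_arm(
  rows=[
    {"dx":0,"dy":0,"dz":0,"wx":0,"wy":0,"wz":0,"gripper":0},
    {"dx":0,"dy":0,"dz":0,"wx":0,"wy":0,"wz":0,"gripper":0},
    {"dx":0,"dy":0,"dz":0,"wx":0,"wy":0,"wz":0,"gripper":0},
  ],
  squeeze=25,
)

```text
t: 5.4
ee_pos: [0.6159, -0.1668, 0.1073]
ee_rot: [0.673, 0.664, 0.228, 0.231]
wrist_force: [3.9, 0.6, 1.2]
gripper_width: 0.0117
grip_force: 25.0
```

Emit:
step_arm(
  rows=[
    {"dx":0,"dy":0,"dz":-0.3,"wx":0,"wy":0,"wz":0,"gripper":0},
    {"dx":0,"dy":0,"dz":-0.6,"wx":0,"wy":0,"wz":0,"gripper":0},
    {"dx":0,"dy":0,"dz":-0.8,"wx":0,"wy":0,"wz":0,"gripper":0},
    {"dx":0,"dy":0,"dz":-0.8,"wx":0,"wy":0,"wz":0,"gripper":0},
    {"dx":0,"dy":0,"dz":-0.5,"wx":0,"wy":0,"wz":0,"gripper":0},
  ],
  squeeze=30,
)

```text
t: 5.9
ee_pos: [0.5395, -0.1656, 0.2019]
ee_rot: [0.674, 0.664, 0.227, 0.23]
wrist_force: [-0.2, -0.4, -1.4]
gripper_width: 0.0118
grip_force: 30.0
```

```bash
python3 shot.py 6; python3 - <<'E'
from h import *
np.set_printoptions(precision=4,suppress=True)
P=np.load("P6.npy",allow_pickle=True).item();im=cv2.imread("pics/w6.png");g=cv2.cvtColor(im,cv2.COLOR_BGR2GRAY)
o=manip.get_obs();print(o["gripper_width"],o["grip_force"],o["wrist_force"],o["joint_pos"])
R=Ro.from_quat(o["ee_rot"]);p=o["ee_pos"]
# expected far end of spine for spine heights h behind TCP
for h in(.035,.041,.047):print(h,proj("w",p+R.apply([.06,0,-h]),P))
print([g[r,300:345:2].tolist() for r in(150,165,180,200)]);print(g[135:165,323].tolist())
side=manip.get_image("side")[110:330,240:460]
cv2.imwrite("pics/hold.png",np.hstack([cv2.resize(im[100:280,220:420],(400,360)),cv2.resize(side,(400,360))]))
E
```

```text
[ 0.53917403 -0.16569056  0.20361544] [0.6735258  0.66424194 0.22753691 0.23102512] 5.95 0.19402602356686677 [  -1.47758389 -547.71365305]
0.01193374593018076 29.999367892742157 [ 0.0885  0.2548 -1.9508] [-0.4749  0.0548  2.2511  0.9     0.3555 -1.2423]
0.035 [321.5654 147.8852]
0.041 [321.6433 148.9687]
0.047 [321.7286 150.1541]
[[32, 30, 33, 30, 39, 94, 113, 112, 111, 112, 103, 113, 110, 113, 110, 70, 44, 44, 53, 160, 157, 153, 154], [29, 29, 30, 24, 109, 136, 134, 135, 134, 142, 141, 145, 140, 147, 141, 131, 107, 36, 84, 162, 162, 161, 155], [37, 37, 22, 32, 112, 134, 134, 136, 138, 138, 144, 140, 144, 145, 145, 130, 99, 32, 120, 159, 160, 156, 160], [29, 33, 34, 30, 113, 129, 138, 138, 136, 141, 144, 139, 145, 143, 144, 131, 82, 33, 172, 98, 99, 150, 156]]
[43, 45, 41, 43, 40, 39, 40, 82, 123, 115, 117, 114, 112, 112, 114, 113, 109, 114, 111, 105, 139, 165, 153, 151, 147, 140, 143, 140, 146, 142]
```

View pics/hold.png

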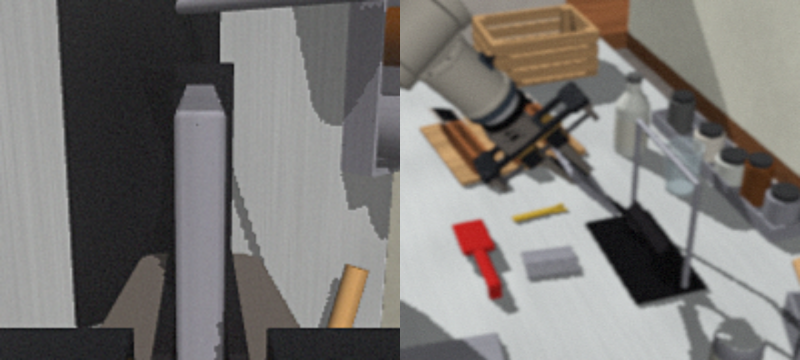

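The comb is held firmly (12 mm opening, 30 N), straight in the fingers and clear of the stand. The far spine end is near (200,108) in the crop, about 1-3 mm off-centre along its length. Next I'll carry it over the slot while turning it upright.

```bash
python3 - <<'E'
from h import *
plan([.455,.2325,.18],toolR(np.radians(7.4),0),16)
E
```

```text
angle 38.7 per row 2.4190904268982085 mm/row 25.506315130367238
[{"dx": 0.621, "dy": -0.133, "dz": -0.061, "wx": 0.0262, "wy": 0.0019, "wz": -0.0055}, {"dx": 0.622, "dy": -0.13, "dz": -0.054, "wx": 0.0262, "wy": 0.0019, "wz": -0.0055}, {"dx": 0.623, "dy": -0.127, "dz": -0.046, "wx": 0.0262, "wy": 0.0019, "wz": -0.0055}, {"dx": 0.624, "dy": -0.124, "dz": -0.039, "wx": 0.0262, "wy": 0.0019, "wz": -0.0055}, {"dx": 0.625, "dy": -0.12, "dz": -0.033, "wx": 0.0262, "wy": 0.0019, "wz": -0.0055}]
[{"dx": 0.627, "dy": -0.115, "dz": -0.026, "wx": 0.0262, "wy": 0.0019, "wz": -0.0055}, {"dx": 0.628, "dy": -0.111, "dz": -0.019, "wx": 0.0262, "wy": 0.0019, "wz": -0.0055}, {"dx": 0.629, "dy": -0.106, "dz": -0.013, "wx": 0.0262, "wy": 0.0019, "wz": -0.0055}, {"dx": 0.63, "dy": -0.101, "dz": -0.007, "wx": 0.0262, "wy": 0.0019, "wz": -0.0055}, {"dx": 0.63, "dy": -0.096, "dz": -0.001, "wx": 0.0262, "wy": 0.0019, "wz": -0.0055}]
[{"dx": 0.631, "dy": -0.09, "dz": 0.005, "wx": 0.0262, "wy": 0.0019, "wz": -0.0055}, {"dx": 0.632, "dy": -0.085, "dz": 0.01, "wx": 0.0262, "wy": 0.0019, "wz": -0.0055}, {"dx": 0.633, "dy": -0.079, "dz": 0.016, "wx": 0.0262, "wy": 0.0019, "wz": -0.0055}, {"dx": 0.633, "dy": -0.072, "dz": 0.021, "wx": 0.0262, "wy": 0.0019, "wz": -0.0055}, {"dx": 0.634, "dy": -0.066, "dz": 0.025, "wx": 0.0262, "wy": 0.0019, "wz": -0.0055}]
[{"dx": 0.634, "dy": -0.059, "dz": 0.03, "wx": 0.0262, "wy": 0.0019, "wz": -0.0055}]
```

Emit:
step_arm(
  rows=[
    {"dx":0.62,"dy":-0.13,"dz":-0.06,"wx":0.0262,"wy":0.0019,"wz":-0.0055,"gripper":0},
    {"dx":0.62,"dy":-0.13,"dz":-0.055,"wx":0.0262,"wy":0.0019,"wz":-0.0055,"gripper":0},
    {"dx":0.62,"dy":-0.13,"dz":-0.045,"wx":0.0262,"wy":0.0019,"wz":-0.0055,"gripper":0},
    {"dx":0.62,"dy":-0.125,"dz":-0.04,"wx":0.0262,"wy":0.0019,"wz":-0.0055,"gripper":0},
    {"dx":0.625,"dy":-0.12,"dz":-0.035,"wx":0.0262,"wy":0.0019,"wz":-0.0055,"gripper":0},
  ],
)

```text
t: 6.55
ee_pos: [0.5141, -0.0423, 0.1929]
ee_rot: [0.678, 0.7, 0.159, 0.159]
wrist_force: [0.1, -0.2, -2.6]
gripper_width: 0.0117
grip_force: 30.0
```

Emit:
step_arm(
  rows=[
    {"dx":0.625,"dy":-0.115,"dz":-0.025,"wx":0.0262,"wy":0.0019,"wz":-0.0055,"gripper":0},
    {"dx":0.63,"dy":-0.11,"dz":-0.02,"wx":0.0262,"wy":0.0019,"wz":-0.0055,"gripper":0},
    {"dx":0.63,"dy":-0.105,"dz":-0.015,"wx":0.0262,"wy":0.0019,"wz":-0.0055,"gripper":0},
    {"dx":0.63,"dy":-0.1,"dz":-0.005,"wx":0.0262,"wy":0.0019,"wz":-0.0055,"gripper":0},
    {"dx":0.63,"dy":-0.095,"dz":0,"wx":0.0262,"wy":0.0019,"wz":-0.0055,"gripper":0},
  ],
)

```text
t: 7.05
ee_pos: [0.4873, 0.0829, 0.1863]
ee_rot: [0.674, 0.729, 0.087, 0.086]
wrist_force: [-0.5, -0.7, -1.6]
gripper_width: 0.0115
grip_force: 30.0
```

Emit:
step_arm(
  rows=[
    {"dx":0.63,"dy":-0.09,"dz":0.005,"wx":0.0262,"wy":0.0019,"wz":-0.0055,"gripper":0},
    {"dx":0.63,"dy":-0.085,"dz":0.01,"wx":0.0262,"wy":0.0019,"wz":-0.0055,"gripper":0},
    {"dx":0.63,"dy":-0.08,"dz":0.015,"wx":0.0262,"wy":0.0019,"wz":-0.0055,"gripper":0},
    {"dx":0.63,"dy":-0.07,"dz":0.02,"wx":0.0262,"wy":0.0019,"wz":-0.0055,"gripper":0},
    {"dx":0.63,"dy":-0.065,"dz":0.025,"wx":0.0262,"wy":0.0019,"wz":-0.0055,"gripper":0},
  ],
)

```text
t: 7.55
ee_pos: [0.4604, 0.2071, 0.1796]
ee_rot: [0.662, 0.749, 0.015, 0.013]
wrist_force: [0.7, -0.2, -1.8]
gripper_width: 0.0121
grip_force: 30.0
```

Emit:
step_arm(
  rows=[
    {"dx":0.63,"dy":-0.06,"dz":0.03,"wx":0.0262,"wy":0.0019,"wz":-0.0055,"gripper":0},
    {"dx":0,"dy":0,"dz":0,"wx":0,"wy":0,"wz":0,"gripper":0},
    {"dx":0,"dy":0,"dz":0,"wx":0,"wy":0,"wz":0,"gripper":0},
  ],
)

```text
t: 7.85
ee_pos: [0.4554, 0.2304, 0.1783]
ee_rot: [0.659, 0.752, 0.001, -0.0]
wrist_force: [0.7, -0.1, -2.0]
gripper_width: 0.0119
grip_force: 30.0
```

```bash
python3 shot.py 7; python3 - <<'E'
from h import *
o=manip.get_obs();print(o["joint_pos"],o["gripper_width"],o["wrist_force"])
plan([.455,.2325,.12],toolR(np.radians(7.4),0),3)
E
```

```text
[0.45536019 0.2296955  0.17861743] [ 6.59485033e-01  7.51716909e-01  1.07292808e-03 -1.70998329e-04] 7.9 0.01963703171433468 [321.14439974 198.07882655]
[4.62856070e-01 2.13352973e-01 1.91406925e+00 9.93102684e-04
 1.01174210e+00 3.32577648e-01] 0.011602563370929056 [ 0.676271   -0.07824076 -2.39472952]
angle 0.2 per row 0.050402681335529574 mm/row 19.69703264151876
[{"dx": 0.026, "dy": -0.001, "dz": 0.492, "wx": 0.0004, "wy": -0.0003, "wz": 0.0001}, {"dx": 0.026, "dy": -0.001, "dz": 0.492, "wx": 0.0004, "wy": -0.0003, "wz": 0.0001}, {"dx": 0.027, "dy": -0.001, "dz": 0.492, "wx": 0.0004, "wy": -0.0003, "wz": 0.0001}]
```

Emit:
step_arm(
  rows=[
    {"dx":0.03,"dy":0,"dz":0.49,"wx":0.001,"wy":-0.001,"wz":0,"gripper":0},
    {"dx":0.03,"dy":0,"dz":0.49,"wx":0,"wy":0,"wz":0,"gripper":0},
    {"dx":0.02,"dy":0,"dz":0.4,"wx":0,"wy":0,"wz":0,"gripper":0},
    {"dx":0,"dy":0,"dz":0,"wx":0,"wy":0,"wz":0,"gripper":0},
  ],
)

```text
t: 8.35
ee_pos: [0.4542, 0.2315, 0.123]
ee_rot: [0.66, 0.751, -0.001, -0.0]
wrist_force: [0.3, -0.6, -1.5]
gripper_width: 0.0122
grip_force: 30.0
```

```bash
python3 shot.py 8; python3 - <<'E'
from h import *
np.set_printoptions(precision=4,suppress=True)
P=np.load("P8.npy",allow_pickle=True).item();im=cv2.imread("pics/w8.png").astype(int);sat=im[:,:,2]-im[:,:,0]
R=Ro.from_euler("z",np.radians(7.4));c=np.array([.455,.231,.058])
for n,x in(("in",.0095),("out",.0175)):
  for y in(.02,.06,.068,.076):print(n,y,[proj("w",c+R.apply([s*x,y,0]),P).round(1).tolist() for s in(-1,1)])
o=manip.get_obs();T=Ro.from_quat(o["ee_rot"])
for z in(-.041,.054):print("comb end",z,[proj("w",o["ee_pos"]+T.apply([.06,s*.006,z]),P).round(1).tolist() for s in(-1,1)])
for r in range(90,215,12):print(r,"sat",sat[r,274:370:3].tolist())
for r in(150,170,190):print(r,"g",im[r,290:352:2,1].tolist())
print("col321 sat",sat[80:170:3,321].tolist(),"g",im[80:170:3,321,1].tolist())
E
```

```text
[0.45499361 0.23189645 0.12417317] [ 6.60193914e-01  7.51095155e-01 -1.49430635e-04  2.03599380e-04] 8.4 0.02828980082963643 [321.81243302 216.13028907]
in 0.02 [[308.8, 188.0], [331.6, 188.0]]
in 0.06 [[308.3, 139.0], [332.1, 139.0]]
in 0.068 [[308.2, 128.7], [332.2, 128.7]]
in 0.076 [[308.1, 118.2], [332.3, 118.2]]
out 0.02 [[299.2, 188.0], [341.2, 188.0]]
out 0.06 [[298.3, 139.0], [342.1, 139.0]]
out 0.068 [[298.1, 128.7], [342.3, 128.7]]
out 0.076 [[297.9, 118.2], [342.5, 118.2]]
comb end -0.041 [[308.8, 148.8], [336.3, 148.8]]
comb end 0.054 [[313.6, 138.3], [329.5, 138.2]]
90 sat [75, 80, 18, 17, 19, 23, 10, 8, 6, -3, 9, 11, 14, 17, 14, 11, 9, 12, 12, 10, 10, 15, 11, 14, 14, 21, 21, 19, 45, 59, 56, 88]
102 sat [85, 89, 40, 24, 21, 23, 5, 7, 4, 5, 7, 12, 10, 6, 8, 15, 5, 7, 13, 10, 15, 11, 10, 6, 20, 21, 22, 21, 54, 62, 57, 94]
114 sat [87, 89, 83, 16, 17, 20, 18, 14, 19, 15, 19, 18, 17, 21, 15, 22, 14, 16, 13, 21, 20, 16, 20, 14, 15, 21, 21, 18, 57, 61, 85, 87]
126 sat [74, 78, 73, 73, 80, 80, 81, 83, 95, 98, 102, 97, 83, 86, 94, 100, 100, 99, 98, 101, 103, 102, 102, 60, 61, 56
[... 1011 characters left out ...]
0 g [135, 136, 136, 134, 131, 90, 85, 87, 95, 85, 134, 110, 107, 108, 105, 111, 109, 107, 108, 99, 55, 75, 90, 93, 88, 91, 89, 95, 95, 99, 94]
170 g [139, 143, 141, 138, 145, 89, 95, 92, 82, 119, 128, 128, 125, 131, 133, 133, 137, 134, 129, 132, 119, 76, 95, 93, 91, 93, 83, 89, 84, 91, 77]
190 g [133, 138, 137, 136, 140, 94, 93, 95, 99, 122, 129, 132, 129, 128, 134, 135, 132, 137, 127, 134, 112, 74, 67, 59, 57, 94, 93, 97, 94, 96, 93]
col321 sat [7, 5, 1, 9, 17, 21, 20, 6, 1, 9, 12, 15, 15, 79, 94, 91, 95, 62, 61, 57, 60, -5, 4, -1, -1, -7, -2, -3, -3, -3] g [47, 30, 34, 37, 115, 170, 164, 38, 39, 36, 121, 111, 171, 75, 91, 89, 87, 61, 64, 57, 51, 118, 114, 113, 111, 133, 140, 133, 130, 133]
```

The comb and slot line up in the image: rim at columns 298-342 as predicted, and the comb about 3 mm short along x. The end face fits x = −3 mm with the tips 54 mm below the TCP. I'll apply small corrections, then lower.

Emit:
step_arm(
  rows=[
    {"dx":0.05,"dy":0.025,"dz":0,"wx":0,"wy":0,"wz":0,"gripper":0},
    {"dx":0,"dy":0,"dz":0.2,"wx":0,"wy":0,"wz":0,"gripper":0},
    {"dx":0,"dy":0,"dz":0.25,"wx":0,"wy":0,"wz":0,"gripper":0},
    {"dx":0,"dy":0,"dz":0.25,"wx":0,"wy":0,"wz":0,"gripper":0},
    {"dx":0,"dy":0,"dz":0.1,"wx":0,"wy":0,"wz":0,"gripper":0},
  ],
)

```text
t: 8.95
ee_pos: [0.4557, 0.2345, 0.0914]
ee_rot: [0.66, 0.751, -0.0, 0.0]
wrist_force: [0.2, 0.6, -2.2]
gripper_width: 0.012
grip_force: 30.0
```

```bash
python3 -c "
from h import *
o=manip.get_obs();print(o['ee_pos'],o['wrist_force'],o['torque'],o['ee_rot'])"
```

```text
[0.45574172 0.23450647 0.09138125] [ 0.18468037  0.63210574 -2.19770031] [-0.02057228  0.04779228 -0.01145482] [ 6.59912985e-01  7.51341932e-01 -1.80907286e-04  3.47694318e-04]
```

No contact yet, and the tips are about 20 mm inside the slot. Next I'll lower to just above the floor, then go gently.

Emit:
step_arm(
  rows=[
    {"dx":0,"dy":0,"dz":0.15,"wx":0,"wy":0,"wz":0,"gripper":0},
    {"dx":0,"dy":0,"dz":0.15,"wx":0,"wy":0,"wz":0,"gripper":0},
    {"dx":0,"dy":0,"dz":0.05,"wx":0,"wy":0,"wz":0,"gripper":0},
    {"dx":0,"dy":0,"dz":0,"wx":0,"wy":0,"wz":0,"gripper":0},
  ],
)

```text
t: 9.35
ee_pos: [0.4564, 0.2348, 0.0785]
ee_rot: [0.66, 0.751, 0.0, 0.001]
wrist_force: [-0.5, -0.1, -2.4]
gripper_width: 0.0116
grip_force: 30.0
```

Emit:
step_arm(
  rows=[
    {"dx":0,"dy":0,"dz":0.03,"wx":0,"wy":0,"wz":0,"gripper":0},
    {"dx":0,"dy":0,"dz":0.02,"wx":0,"wy":0,"wz":0,"gripper":0},
    {"dx":0,"dy":0,"dz":0,"wx":0,"wy":0,"wz":0,"gripper":0},
  ],
)

```text
t: 9.65
ee_pos: [0.4567, 0.235, 0.077]
ee_rot: [0.66, 0.751, 0.001, 0.001]
wrist_force: [-0.2, -1.6, -2.6]
gripper_width: 0.0119
grip_force: 30.0
```

Emit:
step_arm(
  rows=[
    {"dx":0,"dy":0,"dz":0.04,"wx":0,"wy":0,"wz":0,"gripper":0},
    {"dx":0,"dy":0,"dz":0.02,"wx":0,"wy":0,"wz":0,"gripper":0},
    {"dx":0,"dy":0,"dz":0,"wx":0,"wy":0,"wz":0,"gripper":0},
  ],
)

```text
t: 9.95
ee_pos: [0.4565, 0.2349, 0.0743]
ee_rot: [0.66, 0.751, 0.001, 0.001]
wrist_force: [0.3, 0.3, -2.7]
gripper_width: 0.0121
grip_force: 30.0
```

Emit:
step_arm(
  rows=[
    {"dx":0,"dy":0,"dz":0.025,"wx":0,"wy":0,"wz":0,"gripper":0},
    {"dx":0,"dy":0,"dz":0,"wx":0,"wy":0,"wz":0,"gripper":0},
  ],
)

```text
t: 10.15
ee_pos: [0.4565, 0.2349, 0.0734]
ee_rot: [0.66, 0.751, 0.001, 0.001]
wrist_force: [-0.2, -0.1, -3.0]
gripper_width: 0.0119
grip_force: 30.0
```

Emit:
step_arm(
  rows=[
    {"dx":0,"dy":0,"dz":0.02,"wx":0,"wy":0,"wz":0,"gripper":0},
    {"dx":0,"dy":0,"dz":0,"wx":0,"wy":0,"wz":0,"gripper":0},
  ],
)

```text
t: 10.35
ee_pos: [0.4566, 0.2349, 0.0726]
ee_rot: [0.66, 0.751, 0.001, 0.001]
wrist_force: [0.4, -0.1, -2.4]
gripper_width: 0.012
grip_force: 30.0
```

Emit:
step_arm(
  rows=[
    {"dx":0,"dy":0,"dz":0.025,"wx":0,"wy":0,"wz":0,"gripper":0},
    {"dx":0,"dy":0,"dz":0,"wx":0,"wy":0,"wz":0,"gripper":0},
  ],
)

```text
t: 10.55
ee_pos: [0.4567, 0.2349, 0.0716]
ee_rot: [0.66, 0.751, 0.001, 0.001]
wrist_force: [0.2, 0.3, -2.7]
gripper_width: 0.0117
grip_force: 30.0
```

Emit:
step_arm(
  rows=[
    {"dx":0,"dy":0,"dz":0.02,"wx":0,"wy":0,"wz":0,"gripper":0},
    {"dx":0,"dy":0,"dz":0,"wx":0,"wy":0,"wz":0,"gripper":0},
  ],
)

```text
t: 10.75
ee_pos: [0.4568, 0.2349, 0.0715]
ee_rot: [0.66, 0.751, 0.001, 0.001]
wrist_force: [-2.1, -1.5, 7.4]
gripper_width: 0.0119
grip_force: 30.0
```

Contact came at z = 0.0715 (expected 0.072), so the comb is on the slot floor. I'll ease off slightly and open gently.

Emit:
step_arm(
  rows=[
    {"dx":0,"dy":0,"dz":-0.008,"wx":0,"wy":0,"wz":0,"gripper":0},
    {"dx":0,"dy":0,"dz":0,"wx":0,"wy":0,"wz":0,"gripper":0},
  ],
  squeeze=8,
)

```text
t: 10.95
ee_pos: [0.4568, 0.2349, 0.0715]
ee_rot: [0.66, 0.751, 0.001, 0.001]
wrist_force: [-1.6, -2.5, 4.1]
gripper_width: 0.0119
grip_force: 8.0
```

Emit:
step_arm(
  rows=[
    {"dx":0,"dy":0,"dz":0,"wx":0,"wy":0,"wz":0,"gripper":0.16},
    {"dx":0,"dy":0,"dz":0,"wx":0,"wy":0,"wz":0,"gripper":0.25},
    {"dx":0,"dy":0,"dz":0,"wx":0,"wy":0,"wz":0,"gripper":0.5},
    {"dx":0,"dy":0,"dz":0,"wx":0,"wy":0,"wz":0,"gripper":0.5},
    {"dx":0,"dy":0,"dz":0,"wx":0,"wy":0,"wz":0,"gripper":0.5},
  ],
)

```text
t: 11.45
ee_pos: [0.4566, 0.2349, 0.0711]
ee_rot: [0.66, 0.751, 0.001, 0.001]
wrist_force: [0.5, -0.7, -0.1]
gripper_width: 0.0443
grip_force: 0.0
```

```bash
python3 shot.py 9; python3 - <<'E'
from h import *
P=np.load("P9.npy",allow_pickle=True).item();im=cv2.imread("pics/w9.png").astype(int);o=manip.get_obs();T=Ro.from_quat(o["ee_rot"])
print(o["gripper_width"],o["wrist_force"])
for z in(-.041,):print([proj("w",o["ee_pos"]+T.apply([x,0,z]),P).round(1).tolist() for x in(.057,.03)])
for r in(165,190,215):print(r,im[r,290:356:2,1].tolist(),(im[r,290:356:2,2]-im[r,290:356:2,0]).tolist())
E
```

```text
[0.45662503 0.23493142 0.07112568] [6.59967058e-01 7.51293852e-01 7.48194941e-04 6.86735025e-04] 11.5 0.002355592598824236 [319.43600753 244.14165491]
0.04575784031757904 [0.72108595 1.25462355 0.64583622]
[[321.0, 156.2], [321.0, 214.5]]
165 [101, 94, 98, 96, 95, 97, 79, 49, 58, 117, 129, 135, 134, 136, 143, 138, 135, 141, 136, 140, 135, 109, 93, 90, 94, 93, 95, 94, 104, 102, 105, 103, 102] [95, 108, 103, 105, 104, 110, 81, 25, 65, -2, -3, -3, -1, -4, -1, -3, 2, -4, -2, -3, -2, -2, 100, 107, 106, 109, 107, 112, 67, 70, 72, 68, 68]
190 [139, 97, 100, 94, 94, 101, 100, 45, 61, 105, 134, 134, 134, 134, 135, 136, 139, 142, 143, 138, 135, 110, 59, 67, 63, 96, 91, 96, 97, 93, 100, 101, 96] [108, 104, 107, 110, 105, 108, 114, 24, 69, -3, -1, -2, 0, -7, -3, -2, -3, -3, 2, -1, 0, -1, 66, 73, 60, 113, 112, 89, 63, 68, 68, 64, 66]
215 [155, 93, 95, 102, 99, 98, 104, 44, 58, 86, 135, 137, 136, 135, 141, 141, 138, 139, 137, 131, 124, 100, 64, 65, 65, 67, 67, 97, 99, 98, 93, 97, 95] [98, 109, 109, 100, 105, 110, 113, 33, 57, 2, -4, -3, 0, -2, -3, -4, -1, -3, -2, -4, -1, -3, 64, 69, 75, 75, 68, 64, 60, 69, 69, 61, 68]
```

The comb stands free at columns 308-332, unchanged, with the slot opening visible either side. Retracting straight up.

Emit:
step_arm(
  rows=[
    {"dx":0,"dy":0,"dz":-0.3,"wx":0,"wy":0,"wz":0,"gripper":0.5},
    {"dx":0,"dy":0,"dz":-0.6,"wx":0,"wy":0,"wz":0,"gripper":0.5},
    {"dx":0,"dy":0,"dz":-0.8,"wx":0,"wy":0,"wz":0,"gripper":0.5},
    {"dx":0,"dy":0,"dz":-0.8,"wx":0,"wy":0,"wz":0,"gripper":0.5},
    {"dx":0,"dy":0,"dz":-0.8,"wx":0,"wy":0,"wz":0,"gripper":0.5},
  ],
)

```text
t: 12.05
ee_pos: [0.4562, 0.2348, 0.2054]
ee_rot: [0.66, 0.751, 0.001, 0.001]
wrist_force: [0.8, 0.1, -0.8]
gripper_width: 0.046
grip_force: 0.0
```

Emit:
step_arm(
  rows=[
    {"dx":0,"dy":0,"dz":-0.5,"wx":0,"wy":0,"wz":0,"gripper":0.5},
    {"dx":0,"dy":0,"dz":0,"wx":0,"wy":0,"wz":0,"gripper":0.5},
    {"dx":0,"dy":0,"dz":0,"wx":0,"wy":0,"wz":0,"gripper":0.5},
  ],
)

```text
t: 12.35
ee_pos: [0.4562, 0.2349, 0.2235]
ee_rot: [0.66, 0.751, 0.001, 0.001]
wrist_force: [-0.1, -0.8, -0.1]
gripper_width: 0.046
grip_force: 0.0
```

```bash
python3 shot.py 10; python3 - <<'E'
from h import *
P=np.load("P10.npy",allow_pickle=True).item();im=cv2.imread("pics/w10.png").astype(int)
R=Ro.from_euler("z",np.radians(7.4));c=np.array([.456,.2315,0])
for z in(.113,):print([proj("w",c+R.apply([s*.006,y,z]),P).round(1).tolist() for y in(-.06,0,.06) for s in(-1,1)])
for r in(100,130,150,170,190,210,230):
  s=im[r,:,2]-im[r,:,0];g=im[r,:,1];k=np.where((abs(s[295:350])<15)&(g[295:350]>80))[0]+295;print(r,k.min() if len(k) else None,k.max() if len(k) else None,len(k))
E
```

```text
[0.45575471 0.23461869 0.22258294] [6.59967929e-01 7.51293479e-01 3.80415850e-04 5.44650190e-04] 12.4 0.016584255983833368 [320.07321541 192.63060891]
[[314.3, 255.7], [325.7, 255.7], [314.0, 200.5], [326.0, 200.4], [313.6, 139.1], [326.3, 139.1]]
100 345 345 1
130 None None 0
150 315 326 12
170 315 326 12
190 315 326 12
210 315 325 11
230 315 325 11
```

The comb stands upright at the slot centre (columns 315-326 seen, 314-326 predicted at spine height 0.113), with the robot clear of it.

```bash
python3 -c "
from cell import manip
print(manip.job_done())"
```

```text
the job is handed in; nothing more can be done
None
```

The steel comb is standing upright, teeth down, on the floor of the comb-tag slot; I set it down gently, let go, backed the arm clear, touched nothing else as far as I could tell, and handed the job in at about 12.4 s.

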